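Line up furniture parts by height on the sample strip

TASK

Stand the wooden furniture foot and the red-brown, dark brown and blue drawer knobs upright on the cork pads of the grey strip, one centred on each pad, in order of height: the tallest on the pad next to the yellow end block, the shortest at the black end. The pale ball knob does not belong to the set; leave it where it stands.

Things in the scene. Friction and masses are not known exactly. Their poses are not given: they have to be found in the camera images.
- leg_cup_centre (a point): Tallest part: reddish-brown turned wooden furniture foot, waisted, with a tarnished metal band below its top; round, 46 mm across, 58 mm high, standing upright. The point is at its centre, 29 mm above its underside; z is up along its axis.
- knob_red_centre (a point): Second tallest: reddish-brown wooden mushroom-shaped drawer knob, 54 mm across the head, 38 mm high, standing on its narrow stem; widest in its upper half. The point is at the centre, half-way up; z is up along the stem.
- knob_dark_centre (a point): Third tallest: very dark brown wooden mushroom-shaped drawer knob, 38 mm across the head, 30 mm high, standing on its narrow stem; widest in its upper half. The point is at the centre, half-way up; z is up along the stem.
- knob_blue_centre (a point): Shortest: light blue round drawer knob, 30 mm across the head, 22 mm high, standing on its short stem; widest a little above half-way up. The point is at the centre, half-way up; z is up along the stem.
- knob_pale_centre (a point): Pale plain-wood ball-shaped drawer knob, 30 mm across, 32 mm high: not part of the set, it stays where it is. The other four start in shuffled places in a loose row along world y, 78 mm or more apart, between the strip and a tall white carton (front at about x = 0.7: closing the fingers along y keeps a wide gripper clear of it). The point is at the centre, half-way up; z is up along the stem.
- yellow_block: Yellow plastic end block, 50 x 14 x 8 mm, fixed on top of one end of the grey strip, 36 mm (centre to centre) beyond the nearest pad; it marks the tall end of the row. A like black block marks the other end; which end is which varies. Origin at the centre of its underside, 10 mm above the table.
- pad_1: Round cork pad, 56 mm across, 3 mm thick, at one end of the row. The four pads are alike and lie fixed in a straight row, 72 mm apart centre to centre, on a fixed grey-painted strip 306 x 66 mm, 10 mm thick, so that the pads' tops are 13 mm above the table. Origin at the centre of the pad's underside (10 mm above the table); y runs along the row from pad_4 towards pad_1, x across the strip, z up.
- pad_2: Round cork pad, 56 mm across, 3 mm thick, next to pad_1. The four pads are alike and lie fixed in a straight row, 72 mm apart centre to centre, on a fixed grey-painted strip 306 x 66 mm, 10 mm thick, so that the pads' tops are 13 mm above the table. Origin at the centre of the pad's underside (10 mm above the table); y runs along the row from pad_4 towards pad_1, x across the strip, z up.
- pad_3: Round cork pad, 56 mm across, 3 mm thick, next to pad_4. The four pads are alike and lie fixed in a straight row, 72 mm apart centre to centre, on a fixed grey-painted strip 306 x 66 mm, 10 mm thick, so that the pads' tops are 13 mm above the table. Origin at the centre of the pad's underside (10 mm above the table); y runs along the row from pad_4 towards pad_1, x across the strip, z up.
- pad_4: Round cork pad, 56 mm across, 3 mm thick, at the other end of the row. The four pads are alike and lie fixed in a straight row, 72 mm apart centre to centre, on a fixed grey-painted strip 306 x 66 mm, 10 mm thick, so that the pads' tops are 13 mm above the table. Origin at the centre of the pad's underside (10 mm above the table); y runs along the row from pad_4 towards pad_1, x across the strip, z up.
Not all that is in view belongs to the job. What is shaped like the part that bears leg_cup_centre but purple is not meant.

How it is judged:
By the outcome, as a careful person would: the job done as asked, in the order asked, and still so for the second after the job is handed in, with the robot touching nothing.
It also fails if it takes over 106 s, if anything falls off the work surface, if the arm or the gripper's body presses on something with over 40 N, if the wrist force passes 120 N, or if a joint passes its speed limit or range.

ROBOT

A 6-joint arm with a two-finger parallel gripper is mounted at the origin on a cart in front of the work surface, level with it; the furniture and walls round the work are solid. World frame = base frame: x ahead of the robot, y to its left, z up, the work surface at z = 0. Lengths are in m, angles in rad, forces in N, time in s.
With the tool pointing down it reaches from about 0.375 to 0.9 m from the base axis. Payload 3.1 kg.
Tool frame: the origin (TCP) lies at the very end of the fingers, on their centre line; the grasp point (between the pads) lies 19 mm behind it; z points along the fingers, y is the line along which they close (so a half turn about z gives the same grasp; the last joint's range is limited). The gripper opens to 85 mm and grips with 20 to 120 N. Pads are 22 mm wide; open, the fingers measure 114 mm over their backs; the gripper's body (76 mm by 85 mm) begins 54 mm behind the grasp point. The pads swing forward as they close: fully open they stand 13 mm farther back than shut.
Start: joints at [0.955, 0.527, 1.433, -0, 1.181, -0.178], TCP at [0.265, 0.566, 0.231] pointing down, gripper open.
Joint ranges: [-3.08, 3.08], [-0.75, 2.2], [0.22, 2.44], [-1.43, 4.57], [0, 2.65], [-2.85, 2.85]. Speed limits (rad/s): [2.79, 2.79, 3.14, 3.14, 3.14, 3.14].

INTERFACE

Orientations are given as a 3x3 rotation matrix whose columns are the frame's x, y, z axes.
In Python, from workcell import observe, snapshot, hand_in gives the robot as it stands.
- The arm moves only by the tool play_rows, never from a script. Its argument "targets" is a list of rows, each an object with "claw": the opening, from 0 (shut) to 1 (fully open); "dp": the shift along the tool's x, y, z in units of 0.025 m (1.0 is 0.025 m), a list of three; "twist": the turn about the tool's z in units of 5 degrees (1.0 is 5 degrees). In form: [{"claw": claw, "dp": [x, y, z], "twist": twist}, ...]. A call has 1 to 20 rows; each row shifts and turns the commanded pose from where the row before left it, along the tool's axes as they then stand; what a row does not reach is not made up. A row lasts 1/10 s, in which the tool goes at most 50 mm and 8.59 degrees, less where a joint would pass 70% of its speed; a pose out of reach is approached as far as the arm can. A call with a number of a shift or a turn outside -1 to 1 is refused whole. A call with a gripper value outside its range is refused whole. The fingers move at their own pace and stop on an object; "newtons" is the grip in N (left out, the last holds). Time passes only in rows, so rows that do not move let the fingers close. It gives the time, the measured TCP pose, the force, the opening and the grip force at its end, in the units of the state.
- observe(): the state, without advancing time (a new reading comes with each control period).
- snapshot(name): name is "scene" or "top" or "wrist"; returns a dict with "frame" (384x512x3 uint8, blue, green, red), "fx", "fy", "cx", "cy" (pixels), "cam_to_world" (4x4, takes a point from camera to world coordinates). Camera axes: x right, y down, z forward; pixel columns grow to the right and rows downward; lengths in m; the calibration is good to about 2 mm. A picture is of the moment at which its call begins. There is no depth.
- hand_in(): hands the job in; it is judged then, once.
The state is a dict: "clock": time; "q": joint angles; "joint_vel": joint speeds; "joint_torque": joint torques, N m; "eef_pos": TCP position; "eef_rot": TCP orientation; "ft_force": force on the tool from outside, world axes, zero at the start; "torque": the same for the moment, N m; "opening": finger opening in m; "grasp_force": force on a finger pad.
Only numpy, scipy, OpenCV 4.12 (cv2) and the standard library are available. Lean on these libraries where they do the work, as an engineer would, in place of code of your own. Each camera call takes 0.05 s, during which the arm holds its last target. There are 200 camera calls.

## Working session

There is one attempt and no reset: what is moved stays moved. The work goes in short steps, Python scripts to look and compute and a tool call to move; the robot and the scene stay as the last step left them, time stands still between calls to the robot, and variables do not carry over. Pictures are saved under pics/ and viewed, at most 14 in all, crops included, and the job is handed in when it is done.

Besides the shell and the picture viewer there is one more tool, called after "Call:" in YAML: its name, and indented under it one key for each argument. play_rows: Moves the arm, as the interface text tells. Shifts and turns lie within -1 to 1; 1 stands for 0.025 m of shift or 5 degrees of turn. Its arguments: {"type":"object","properties":{"targets":{"type":"array"},"newtons":{"type":"number"}},"required":["targets"]}

```bash
mkdir -p pics; cat > h.py <<'E'
import cv2, numpy as np
from workcell import observe, snapshot, hand_in
def snap(n,f):
    s=snapshot(n); cv2.imwrite(f'pics/{f}.png',s['frame']); np.savez(f'pics/{f}.npz',**s); return s
def px2w(f,u,v,z):
    s=np.load(f'pics/{f}.npz'); T=s['cam_to_world']
    d=T[:3,:3]@np.array([(u-s['cx'])/s['fx'],(v-s['cy'])/s['fy'],1]); o=T[:3,3]
    return o+d*(z-o[2])/d[2]
E
python3 - <<'E'
from h import *
for n in('scene','top'):
    s=snap(n,n+'0'); print(s['fx'],s['cx'],s['cy'],s['cam_to_world'].round(3).tolist())
a=cv2.imread('pics/top0.png'); cv2.imwrite('pics/top0b.png',cv2.resize(a,(800,600),interpolation=cv2.INTER_CUBIC))
o=observe();print(o['clock'],o['eef_rot'],o['eef_pos'],o['opening'])
E
```

```text
494.49504019134093 256.594592772916 189.03434935596053 [[0.595, -0.588, 0.547, -0.057], [-0.803, -0.432, 0.41, -0.47], [-0.005, -0.684, -0.73, 0.946], [0.0, 0.0, 0.0, 1.0]]
372.1349810742211 250.36055013226238 192.84725168790985 [[-0.008, -0.988, 0.152, 0.477], [-1.0, 0.007, -0.01, 0.055], [0.009, -0.152, -0.988, 0.894], [0.0, 0.0, 0.0, 1.0]]
0.1 [[-9.05691831e-01  4.23935083e-01 -1.16334554e-03]
 [ 4.23936522e-01  9.05690447e-01 -1.62477330e-03]
 [ 3.64832534e-04 -1.96472856e-03 -9.99998003e-01]] [0.2645523  0.56552791 0.23041416] 0.08500771854691577
```

View pics/top0b.png

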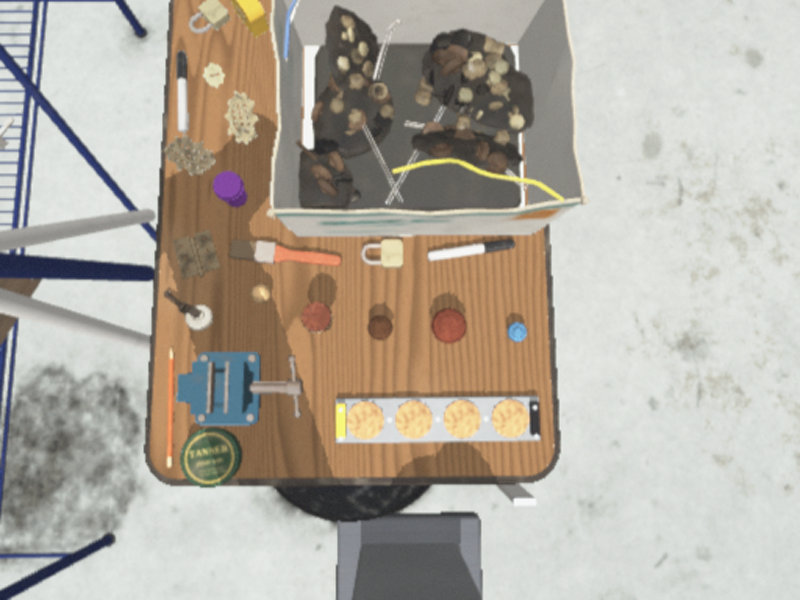

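View pics/scene0.png

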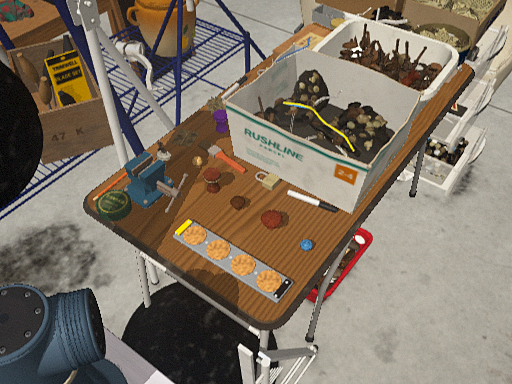

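The top view (800x600) shows, left to right: foot (316,316), dark knob (380,326), red knob (449,324) and blue knob (517,331). The pads are at about (366,420), (414,420), (462,420) and (510,420), with the yellow end on the left (+y). I'll zoom in for pixel positions.

```bash
python3 - <<'E'
from h import *
a=cv2.imread('pics/top0.png')[180:290,180:350]; cv2.imwrite('pics/crop0.png',cv2.resize(a,(782,506),interpolation=cv2.INTER_CUBIC))
for n,u,v,z in[('foot',316,316,.058),('dark',380,326,.02),('red',449,324,.025),('blue',517,331,.013),('p1',365.5,420,.013),('p2',414,419.5,.013),('p3',462,419,.013),('p4',510,418.5,.013),('pale',261,293,.016),('viseT',295,385,.05)]:
    print(n,px2w('top0',u/1.5625,v/1.5625,z).round(4))
E
```

```text
foot [0.5851 0.1558 0.058 ]
dark [0.5741 0.0635 0.02  ]
red [ 0.5758 -0.0404  0.025 ]
blue [ 0.5656 -0.1452  0.013 ]
p1 [0.4346 0.0859 0.013 ]
p2 [0.4347 0.0138 0.013 ]
p3 [ 0.4347 -0.0577  0.013 ]
p4 [ 0.4348 -0.1294  0.013 ]
pale [0.6266 0.2452 0.016 ]
viseT [0.4866 0.1857 0.05  ]
```

View pics/crop0.png

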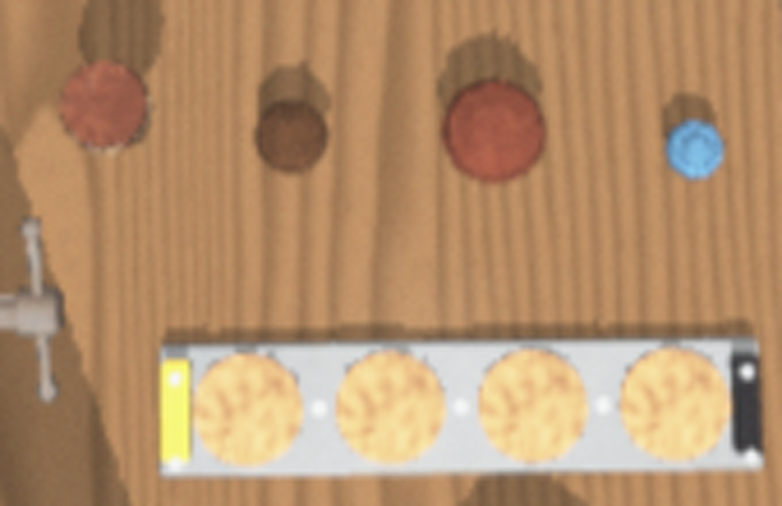

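```bash
python3 - <<'E'
from h import *
for n,u,v,z in[('foot',104,105,.058),('dark',292,136,.02),('red',494,131,.025),('blue',695,149,.013),('p1',248,407,.013),('p2',390,407,.013),('p3',532,407,.013),('p4',675,405,.013)]:
    print(n,px2w('top0',179.5+(u+.5)/4.6,179.5+(v+.5)/4.6,z).round(4))
s=snap('wrist','w0'); o=observe(); T=s['cam_to_world']; R=np.array(o['eef_rot'])
print('cam in tool',R.T@(T[:3,3]-o['eef_pos']),(R.T@T[:3,:3]).round(2))
E
```

```text
foot [0.5847 0.1558 0.058 ]
dark [0.5728 0.0638 0.02  ]
red [ 0.5741 -0.0395  0.025 ]
blue [ 0.5653 -0.1448  0.013 ]
p1 [0.4362 0.0868 0.013 ]
p2 [0.4356 0.0151 0.013 ]
p3 [ 0.4349 -0.0568  0.013 ]
p4 [ 0.4353 -0.1293  0.013 ]
cam in tool [ 0.0673673  -0.00022743 -0.14277197] [[ 0.   -0.96 -0.27]
 [ 1.    0.    0.  ]
 [-0.   -0.27  0.96]]
```

Call:
play_rows:
  newtons: 40
  targets:
    - {"claw":1,"dp":[0,0,0],"twist":1}
    - {"claw":1,"dp":[0,0,0],"twist":1}
    - {"claw":1,"dp":[0,0,0],"twist":1}
    - {"claw":1,"dp":[0,0,0],"twist":1}
    - {"claw":1,"dp":[0,0,0],"twist":1}
    - {"claw":1,"dp":[0,0,0],"twist":1}
    - {"claw":1,"dp":[0,0,0],"twist":1}
    - {"claw":1,"dp":[0,0,0],"twist":1}
    - {"claw":1,"dp":[0,0,0],"twist":1}
    - {"claw":1,"dp":[0,0,0],"twist":1}
    - {"claw":1,"dp":[0,0,0],"twist":1}
    - {"claw":1,"dp":[0,0,0],"twist":1}
    - {"claw":1,"dp":[0,0,0],"twist":1}
    - {"claw":1,"dp":[0,0,0],"twist":0}
    - {"claw":1,"dp":[0,0,0],"twist":0}

```text
clock: 1.65
eef_pos: [0.2648, 0.5659, 0.231]
eef_rot: [[-0.0, 1.0, -0.0], [1.0, 0.0, -0.0], [-0.0, -0.0, -1.0]]
ft_force: [0.6, 0.2, 0.5]
opening: 0.0854
grasp_force: 0.0
```

Call:
play_rows:
  targets:
    - {"claw":1,"dp":[-0.5,0.4,0],"twist":0}
    - {"claw":1,"dp":[-0.96,0.75,0],"twist":0}
    - {"claw":1,"dp":[-0.96,0.75,0],"twist":0}
    - {"claw":1,"dp":[-0.96,0.75,0],"twist":0}
    - {"claw":1,"dp":[-0.96,0.75,0],"twist":0}
    - {"claw":1,"dp":[-0.96,0.75,0],"twist":0}
    - {"claw":1,"dp":[-0.96,0.75,0],"twist":0}
    - {"claw":1,"dp":[-0.96,0.75,0],"twist":0}
    - {"claw":1,"dp":[-0.96,0.75,0],"twist":0}
    - {"claw":1,"dp":[-0.96,0.75,0],"twist":0}
    - {"claw":1,"dp":[-0.96,0.75,0],"twist":0}
    - {"claw":1,"dp":[-0.96,0.75,0],"twist":0}
    - {"claw":1,"dp":[-0.96,0.75,0],"twist":0}
    - {"claw":1,"dp":[-0.96,0.75,0],"twist":0}
    - {"claw":1,"dp":[-0.96,0.75,0],"twist":0}
    - {"claw":1,"dp":[-0.96,0.75,0],"twist":0}
    - {"claw":1,"dp":[-0.96,0.75,0.5],"twist":0}
    - {"claw":1,"dp":[-0.54,0.4,0.5],"twist":0}
    - {"claw":1,"dp":[0,0,0],"twist":0}
    - {"claw":1,"dp":[0,0,0],"twist":0}

```text
clock: 3.65
eef_pos: [0.5832, 0.1555, 0.2056]
eef_rot: [[0.002, 1.0, -0.003], [1.0, -0.002, 0.0], [0.0, -0.003, -1.0]]
ft_force: [-0.3, 0.1, 0.7]
opening: 0.0853
grasp_force: 0.0
```

```bash
python3 - <<'E'
from h import *
s=snap('wrist','w1'); print(observe()['eef_pos'],s['fx'],s['cx'],s['cy'])
E
```

```text
[0.58330432 0.15610636 0.20607945] 317.4401936809315 258.8530097687819 190.2769166908486
```

View pics/w1.png

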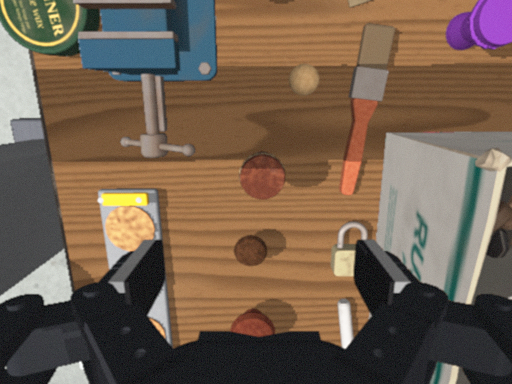

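The wrist view shows the foot's top at (263,177), the dark knob at (251,250), pad_1 at (130,228), and the carton clear to the right (x>383).

```bash
python3 - <<'E'
from h import *
for n,u,v,z in[('foot',263,177,.058),('dark',251,250.5,.02),('p1',130,228,.013),('carton',381,250,.0)]:
    print(n,px2w('w1',u,v,z).round(4))
E
```

```text
foot [0.5867 0.1556 0.058 ]
dark [0.5737 0.0616 0.02  ]
p1 [0.4365 0.0862 0.013 ]
carton [0.7291 0.0523 0.    ]
```

Call:
play_rows:
  newtons: 40
  targets:
    - {"claw":1,"dp":[0,0.1,0.5],"twist":0}
    - {"claw":1,"dp":[0,0,0.96],"twist":0}
    - {"claw":1,"dp":[0,0,0.96],"twist":0}
    - {"claw":1,"dp":[0,0,0.96],"twist":0}
    - {"claw":1,"dp":[0,0,0.96],"twist":0}
    - {"claw":1,"dp":[0,0,0.96],"twist":0}
    - {"claw":1,"dp":[0,0,0.96],"twist":0}
    - {"claw":1,"dp":[0,0,0.96],"twist":0}
    - {"claw":1,"dp":[0,0,0.5],"twist":0}
    - {"claw":1,"dp":[0,0,0],"twist":0}
    - {"claw":0.45,"dp":[0,0,0],"twist":0}
    - {"claw":0.45,"dp":[0,0,0],"twist":0}
    - {"claw":0.45,"dp":[0,0,0],"twist":0}
    - {"claw":0.3,"dp":[0,0,0],"twist":0}
    - {"claw":0.3,"dp":[0,0,0],"twist":0}
    - {"claw":0.3,"dp":[0,0,0],"twist":0}

```text
clock: 5.3
eef_pos: [0.5878, 0.1556, 0.0148]
eef_rot: [[0.002, 1.0, 0.003], [1.0, -0.002, 0.0], [0.0, 0.003, -1.0]]
ft_force: [-0.4, -0.3, 6.2]
opening: 0.0422
grasp_force: 39.9
```

Call:
play_rows:
  targets:
    - {"claw":0.3,"dp":[0,0,-0.3],"twist":0}
    - {"claw":0.3,"dp":[0,0,-0.6],"twist":0}
    - {"claw":0.3,"dp":[0,0,-0.8],"twist":0}
    - {"claw":0.3,"dp":[0,0,-0.7],"twist":0}
    - {"claw":0.3,"dp":[-0.2,-0.5,0],"twist":0}
    - {"claw":0.3,"dp":[-0.4,-0.8,0],"twist":0}
    - {"claw":0.3,"dp":[-0.4,-0.9,0],"twist":0}
    - {"claw":0.3,"dp":[-0.4,-0.9,0],"twist":0}
    - {"claw":0.3,"dp":[-0.4,-0.9,0],"twist":0}
    - {"claw":0.3,"dp":[-0.4,-0.9,0],"twist":0}
    - {"claw":0.3,"dp":[-0.4,-0.7,0],"twist":0}
    - {"claw":0.3,"dp":[-0.2,-0.4,0],"twist":0}
    - {"claw":0.3,"dp":[0,0,0],"twist":0}
    - {"claw":0.3,"dp":[0,0,0],"twist":0}
    - {"claw":0.3,"dp":[0,0,0],"twist":0}

```text
clock: 6.8
eef_pos: [0.4386, 0.0859, 0.0736]
eef_rot: [[0.001, 1.0, 0.003], [1.0, -0.001, -0.0], [-0.0, 0.003, -1.0]]
ft_force: [0.3, -0.2, -1.0]
opening: 0.0424
grasp_force: 40.8
```

```bash
python3 - <<'E'
from h import *
s=snap('wrist','w2'); o=observe(); print(o['eef_pos'],o['opening'],o['ft_force'])
E
```

```text
[0.43833834 0.08599009 0.07347679] 0.04206193691969099 [ 0.35702511  0.0901583  -1.30609459]
```

View pics/w2.png

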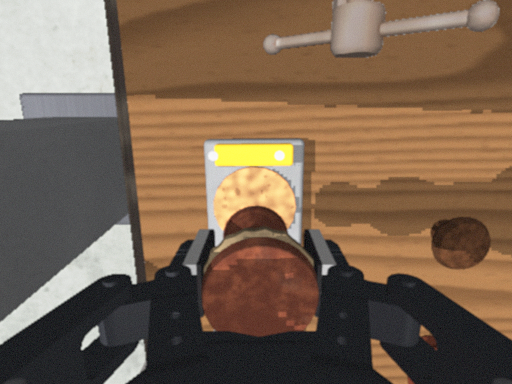

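The foot is held upright, top at about (261,285). The yellow block is centred at (254,155) and the strip edges are at columns 207 and 303.

```bash
python3 - <<'E'
from h import *
for n,u,v,z in[('yel',254,155,.018),('L',207,160,.01),('R',303,160,.01),('foottop',261,287,.117),('dark',461,242,.02),('padL',214,200,.013),('padR',297,200,.013)]:
    print(n,px2w('w2',u,v,z).round(4))
E
```

```text
yel [0.4357 0.1214 0.018 ]
L [0.4047 0.1169 0.01  ]
R [0.4678 0.1168 0.01  ]
foottop [0.4391 0.0901 0.117 ]
dark [0.5748 0.0625 0.02  ]
padL [0.4087 0.0903 0.013 ]
padR [0.4643 0.0902 0.013 ]
```

Call:
play_rows:
  targets:
    - {"claw":0.3,"dp":[0,-0.09,0.5],"twist":0}
    - {"claw":0.3,"dp":[0,0,0.6],"twist":0}
    - {"claw":0.3,"dp":[0,0,0.4],"twist":0}
    - {"claw":0.3,"dp":[0,0,0.2],"twist":0}
    - {"claw":0.3,"dp":[0,0,0.12],"twist":0}
    - {"claw":0.3,"dp":[0,0,0],"twist":0}
    - {"claw":0.3,"dp":[0,0,0],"twist":0}
    - {"claw":0.55,"dp":[0,0,0],"twist":0}
    - {"claw":0.65,"dp":[0,0,0],"twist":0}
    - {"claw":0.85,"dp":[0,0,0],"twist":0}
    - {"claw":1,"dp":[0,0,0],"twist":0}
    - {"claw":1,"dp":[0,0,0],"twist":0}
    - {"claw":1,"dp":[0,0,-0.4],"twist":0}
    - {"claw":1,"dp":[0,0,-0.9],"twist":0}
    - {"claw":1,"dp":[0,0,-1],"twist":0}
    - {"claw":1,"dp":[0,0,-1],"twist":0}
    - {"claw":1,"dp":[0,0,-1],"twist":0}
    - {"claw":1,"dp":[0,0,-0.5],"twist":0}

```text
clock: 8.65
eef_pos: [0.4351, 0.0858, 0.1503]
eef_rot: [[0.001, 1.0, 0.004], [1.0, -0.001, -0.0], [-0.0, 0.004, -1.0]]
ft_force: [0.5, -0.0, 0.3]
opening: 0.0856
grasp_force: 0.0
```

Call:
play_rows:
  targets:
    - {"claw":1,"dp":[-0.5,0.5,0],"twist":0}
    - {"claw":1,"dp":[-0.9,1,0],"twist":0}
    - {"claw":1,"dp":[-0.9,1,0],"twist":0}
    - {"claw":1,"dp":[-0.9,1,0],"twist":0}
    - {"claw":1,"dp":[-0.9,1,0],"twist":0}
    - {"claw":1,"dp":[-0.9,1,0],"twist":0}
    - {"claw":1,"dp":[0,0,0],"twist":0}
    - {"claw":1,"dp":[0,0,0],"twist":0}

```text
clock: 9.45
eef_pos: [0.5717, -0.0407, 0.1467]
eef_rot: [[0.003, 1.0, -0.002], [1.0, -0.003, 0.001], [0.001, -0.002, -1.0]]
ft_force: [-0.4, 0.0, -0.2]
opening: 0.0854
grasp_force: 0.0
```

```bash
python3 - <<'E'
from h import *
s=snap('wrist','w3'); o=observe(); print(o['eef_pos'],o['opening'],o['ft_force'])
E
```

```text
[ 0.57075935 -0.03970636  0.14678472] 0.08523632580325151 [-0.95436806  0.1720304  -0.1329535 ]
```

View pics/w3.png

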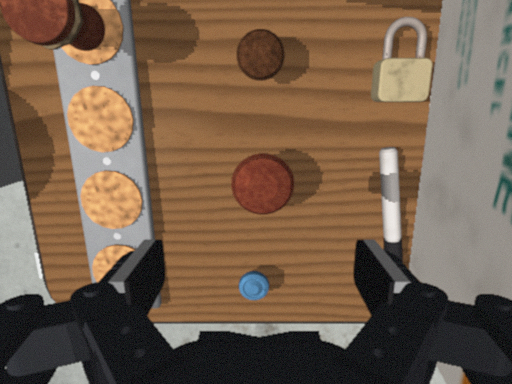

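The foot stands on pad_1. The red knob is at (263,183), dark at (260,54), blue at (254,286), pad_2 at (100,119) and pad_3 at (111,200).

```bash
python3 - <<'E'
from h import *
for n,u,v,z in[('red',263,183,.026),('dark',260.5,54,.02),('blue',254,286,.013),('p2',100,119,.013),('p3',111,200,.013),('foottop',40,8,.071)]:
    print(n,px2w('w3',u,v,z).round(4))
E
```

```text
red [ 0.5751 -0.0396  0.026 ]
dark [0.5732 0.0637 0.02  ]
blue [ 0.5664 -0.1474  0.013 ]
p2 [0.4364 0.0137 0.013 ]
p3 [ 0.4367 -0.0584  0.013 ]
foottop [0.4369 0.0834 0.071 ]
```

Call:
play_rows:
  newtons: 40
  targets:
    - {"claw":1,"dp":[0,0.14,0.5],"twist":0}
    - {"claw":1,"dp":[0,0,0.9],"twist":0}
    - {"claw":1,"dp":[0,0,1],"twist":0}
    - {"claw":1,"dp":[0,0,1],"twist":0}
    - {"claw":1,"dp":[0,0,1],"twist":0}
    - {"claw":1,"dp":[0,0,0.9],"twist":0}
    - {"claw":1,"dp":[0,0,0.46],"twist":0}
    - {"claw":1,"dp":[0,0,0],"twist":0}
    - {"claw":0.7,"dp":[0,0,0],"twist":0}
    - {"claw":0.6,"dp":[0,0,0],"twist":0}
    - {"claw":0.5,"dp":[0,0,0],"twist":0}
    - {"claw":0.4,"dp":[0,0,0],"twist":0}
    - {"claw":0.4,"dp":[0,0,0],"twist":0}
    - {"claw":0.4,"dp":[0,0,0],"twist":0}

```text
clock: 10.9
eef_pos: [0.5761, -0.0395, 0.0055]
eef_rot: [[0.002, 1.0, 0.002], [1.0, -0.002, -0.001], [-0.001, 0.002, -1.0]]
ft_force: [-1.2, 0.3, 6.6]
opening: 0.0506
grasp_force: 40.9
```

Call:
play_rows:
  targets:
    - {"claw":0.4,"dp":[0,0,-0.3],"twist":0}
    - {"claw":0.4,"dp":[0,0,-0.6],"twist":0}
    - {"claw":0.4,"dp":[0,0,-0.8],"twist":0}
    - {"claw":0.4,"dp":[0,0,-0.7],"twist":0}
    - {"claw":0.4,"dp":[0.1,-0.4,0],"twist":0}
    - {"claw":0.4,"dp":[0.3,-0.8,0],"twist":0}
    - {"claw":0.4,"dp":[0.35,-0.9,0],"twist":0}
    - {"claw":0.4,"dp":[0.35,-0.9,0],"twist":0}
    - {"claw":0.4,"dp":[0.35,-0.9,0],"twist":0}
    - {"claw":0.4,"dp":[0.35,-0.8,0],"twist":0}
    - {"claw":0.4,"dp":[0.25,-0.6,0],"twist":0}
    - {"claw":0.4,"dp":[0.1,-0.3,0],"twist":0}
    - {"claw":0.4,"dp":[0,0,0],"twist":0}
    - {"claw":0.4,"dp":[0,0,0],"twist":0}
    - {"claw":0.4,"dp":[0,0,0],"twist":0}

```text
clock: 12.4
eef_pos: [0.4368, 0.014, 0.0639]
eef_rot: [[0.002, 1.0, 0.002], [1.0, -0.002, -0.0], [-0.0, 0.002, -1.0]]
ft_force: [1.0, -0.2, -0.3]
opening: 0.0508
grasp_force: 41.6
```

```bash
python3 - <<'E'
from h import *
s=snap('wrist','w4'); o=observe(); print(o['eef_pos'],o['opening'],o['ft_force'])
E
```

```text
[0.43667164 0.01404595 0.06383103] 0.050347969919950816 [ 0.8161215   0.46939437 -1.35627341]
```

View pics/w4.png

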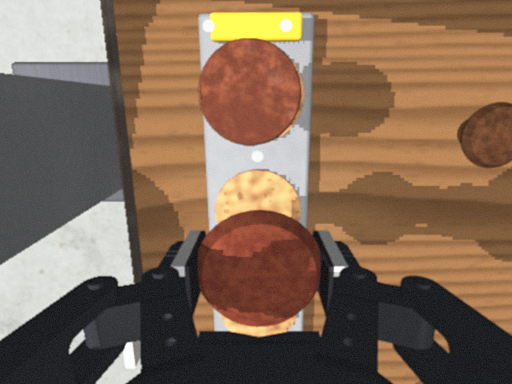

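The red knob is held level. The foot's top is at (250,91) and the dot between pads 1 and 2 is at (257,157). Pad_2's edges are at about columns 214 and 301.

```bash
python3 - <<'E'
from h import *
for n,u,v,z in[('dot',257.5,157,.010),('foottop',250,91,.071),('yel',256,26,.018),('L',209,180,.01),('R',308,180,.01),('p2L',214.5,208,.013),('p2R',300.5,208,.013),('dark',489,134,.02),('redtop',259,266,.094)]:
    print(n,px2w('w4',u,v,z).round(4))
E
```

```text
dot [0.4361 0.0485 0.01  ]
foottop [0.4332 0.0858 0.071 ]
yel [0.4355 0.1211 0.018 ]
L [0.4052 0.0338 0.01  ]
R [0.4682 0.0337 0.01  ]
p2L [0.4084 0.016  0.013 ]
p2R [0.4637 0.0159 0.013 ]
dark [0.5711 0.0634 0.02  ]
redtop [0.4367 0.0191 0.094 ]
```

Call:
play_rows:
  targets:
    - {"claw":0.4,"dp":[-0.03,-0.02,0.5],"twist":0}
    - {"claw":0.4,"dp":[0,0,0.6],"twist":0}
    - {"claw":0.4,"dp":[0,0,0.4],"twist":0}
    - {"claw":0.4,"dp":[0,0,0.2],"twist":0}
    - {"claw":0.4,"dp":[0,0,0.11],"twist":0}
    - {"claw":0.4,"dp":[0,0,0],"twist":0}
    - {"claw":0.4,"dp":[0,0,0],"twist":0}
    - {"claw":0.65,"dp":[0,0,0],"twist":0}
    - {"claw":0.75,"dp":[0,0,0],"twist":0}
    - {"claw":0.9,"dp":[0,0,0],"twist":0}
    - {"claw":1,"dp":[0,0,0],"twist":0}
    - {"claw":1,"dp":[0,0,0],"twist":0}
    - {"claw":1,"dp":[0,0,-0.4],"twist":0}
    - {"claw":1,"dp":[0,0,-0.9],"twist":0}
    - {"claw":1,"dp":[0,0,-1],"twist":0}
    - {"claw":1,"dp":[0,0,-1],"twist":0}
    - {"claw":1,"dp":[0,0,-1],"twist":0}
    - {"claw":1,"dp":[0,0,-0.7],"twist":0}

```text
clock: 14.25
eef_pos: [0.435, 0.0138, 0.1457]
eef_rot: [[0.001, 1.0, 0.002], [1.0, -0.001, -0.0], [-0.0, 0.002, -1.0]]
ft_force: [0.1, -0.3, -0.0]
opening: 0.0856
grasp_force: 0.0
```

Call:
play_rows:
  targets:
    - {"claw":1,"dp":[0.2,0.5,0],"twist":0}
    - {"claw":1,"dp":[0.36,1,0],"twist":0}
    - {"claw":1,"dp":[0.36,1,0],"twist":0}
    - {"claw":1,"dp":[0.36,1,0],"twist":0}
    - {"claw":1,"dp":[0.36,1,0],"twist":0}
    - {"claw":1,"dp":[0.36,1,0],"twist":0}
    - {"claw":1,"dp":[0,0,0.5],"twist":0}
    - {"claw":1,"dp":[0,0,0],"twist":0}
    - {"claw":1,"dp":[0,0,0],"twist":0}

```text
clock: 15.15
eef_pos: [0.5704, 0.0636, 0.1306]
eef_rot: [[0.002, 1.0, -0.004], [1.0, -0.002, 0.0], [0.0, -0.004, -1.0]]
ft_force: [0.1, -0.4, -0.0]
opening: 0.0852
grasp_force: 0.0
```

```bash
python3 - <<'E'
from h import *
s=snap('wrist','w5'); o=observe(); print(o['eef_pos'],o['opening'],o['ft_force'])
E
```

```text
[0.57075442 0.06345884 0.13090851] 0.08543014561346188 [-0.53524129 -0.56682248 -1.1659731 ]
```

View pics/w5.png

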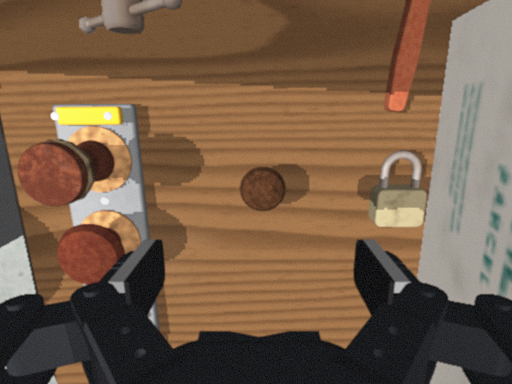

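Foot and red knob stand on pads 1 and 2. The dark knob is at (263,188), on the gripper's centre line, so I'm going down.

Call:
play_rows:
  newtons: 40
  targets:
    - {"claw":1,"dp":[0,0.08,0.5],"twist":0}
    - {"claw":1,"dp":[0,0,0.9],"twist":0}
    - {"claw":1,"dp":[0,0,1],"twist":0}
    - {"claw":1,"dp":[0,0,1],"twist":0}
    - {"claw":1,"dp":[0,0,0.9],"twist":0}
    - {"claw":0.8,"dp":[0,0,0.6],"twist":0}
    - {"claw":0.7,"dp":[0,0,0.22],"twist":0}
    - {"claw":0.6,"dp":[0,0,0],"twist":0}
    - {"claw":0.5,"dp":[0,0,0],"twist":0}
    - {"claw":0.4,"dp":[0,0,0],"twist":0}
    - {"claw":0.3,"dp":[0,0,0],"twist":0}
    - {"claw":0.25,"dp":[0,0,0],"twist":0}
    - {"claw":0.25,"dp":[0,0,0],"twist":0}
    - {"claw":0.25,"dp":[0,0,0],"twist":0}

```text
clock: 16.6
eef_pos: [0.5753, 0.0635, 0.0042]
eef_rot: [[0.001, 1.0, 0.002], [1.0, -0.001, -0.0], [-0.0, 0.002, -1.0]]
ft_force: [-0.6, -0.9, 6.6]
opening: 0.0338
grasp_force: 39.6
```

Call:
play_rows:
  targets:
    - {"claw":0.25,"dp":[0,0,-0.3],"twist":0}
    - {"claw":0.25,"dp":[0,0,-0.6],"twist":0}
    - {"claw":0.25,"dp":[0,0,-0.8],"twist":0}
    - {"claw":0.25,"dp":[0,0,-0.8],"twist":0}
    - {"claw":0.25,"dp":[-0.4,-0.3,-0.7],"twist":0}
    - {"claw":0.25,"dp":[-0.8,-0.7,0],"twist":0}
    - {"claw":0.25,"dp":[-0.9,-0.9,0],"twist":0}
    - {"claw":0.25,"dp":[-0.9,-0.9,0],"twist":0}
    - {"claw":0.25,"dp":[-0.8,-0.9,0],"twist":0}
    - {"claw":0.25,"dp":[-0.6,-0.9,0],"twist":0}
    - {"claw":0.25,"dp":[-0.39,-0.66,0],"twist":0}
    - {"claw":0.25,"dp":[-0.1,-0.3,0.8],"twist":0}
    - {"claw":0.25,"dp":[0,0,0],"twist":0}
    - {"claw":0.25,"dp":[0,0,0],"twist":0}
    - {"claw":0.25,"dp":[0,0,0],"twist":0}

```text
clock: 18.1
eef_pos: [0.4365, -0.0586, 0.0638]
eef_rot: [[0.001, 1.0, 0.002], [1.0, -0.001, -0.001], [-0.001, 0.002, -1.0]]
ft_force: [1.0, -0.4, -0.7]
opening: 0.0339
grasp_force: 39.9
```

```bash
python3 - <<'E'
from h import *
s=snap('wrist','w6'); o=observe(); print(o['eef_pos'],o['opening'],o['ft_force'])
E
```

```text
[ 0.43649781 -0.05849818  0.0637615 ] 0.03415089644986826 [-0.22553015  0.21977291 -0.43955717]
```

View pics/w6.png

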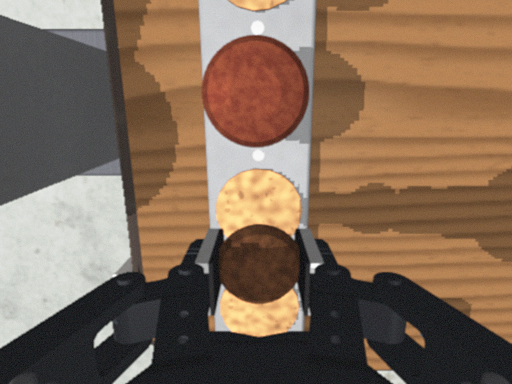

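The dark knob is held level over pad_3, and the red knob sits centred on pad_2 at (255,91). Lowering now.

Call:
play_rows:
  targets:
    - {"claw":0.25,"dp":[-0.02,-0.01,0.5],"twist":0}
    - {"claw":0.25,"dp":[0,0,0.6],"twist":0}
    - {"claw":0.25,"dp":[0,0,0.4],"twist":0}
    - {"claw":0.25,"dp":[0,0,0.2],"twist":0}
    - {"claw":0.25,"dp":[0,0,0.16],"twist":0}
    - {"claw":0.25,"dp":[0,0,0],"twist":0}
    - {"claw":0.25,"dp":[0,0,0],"twist":0}
    - {"claw":0.45,"dp":[0,0,0],"twist":0}
    - {"claw":0.6,"dp":[0,0,0],"twist":0}
    - {"claw":0.8,"dp":[0,0,0],"twist":0}
    - {"claw":1,"dp":[0,0,0],"twist":0}
    - {"claw":1,"dp":[0,0,0],"twist":0}
    - {"claw":1,"dp":[0,0,-0.4],"twist":0}
    - {"claw":1,"dp":[0,0,-0.9],"twist":0}
    - {"claw":1,"dp":[0,0,-1],"twist":0}
    - {"claw":1,"dp":[0,0,-1],"twist":0}
    - {"claw":1,"dp":[0,0,-1],"twist":0}
    - {"claw":1,"dp":[0,0,-0.2],"twist":0}

```text
clock: 19.95
eef_pos: [0.4363, -0.0594, 0.1318]
eef_rot: [[0.001, 1.0, 0.005], [1.0, -0.001, -0.002], [-0.002, 0.005, -1.0]]
ft_force: [0.9, -0.8, 0.6]
opening: 0.0854
grasp_force: 0.0
```

Call:
play_rows:
  targets:
    - {"claw":1,"dp":[-0.3,0.4,0],"twist":0}
    - {"claw":1,"dp":[-0.6,1,0],"twist":0}
    - {"claw":1,"dp":[-0.7,1,0],"twist":0}
    - {"claw":1,"dp":[-0.7,1,0],"twist":0}
    - {"claw":1,"dp":[-0.6,1,0],"twist":0}
    - {"claw":1,"dp":[-0.6,0.8,0],"twist":0}
    - {"claw":1,"dp":[0,0,0],"twist":0}
    - {"claw":1,"dp":[0,0,0],"twist":0}

```text
clock: 20.75
eef_pos: [0.5641, -0.1467, 0.1274]
eef_rot: [[0.002, 1.0, -0.003], [1.0, -0.002, 0.002], [0.002, -0.003, -1.0]]
ft_force: [0.4, -0.1, -1.0]
opening: 0.0854
grasp_force: 0.0
```

```bash
python3 - <<'E'
from h import *
s=snap('wrist','w7'); o=observe(); print(o['eef_pos'],o['opening'],o['ft_force'])
E
```

```text
[ 0.5633595  -0.14600477  0.12757552] 0.08510323260305536 [ 0.5579375   0.2207565  -0.20730759]
```

View pics/w7.png

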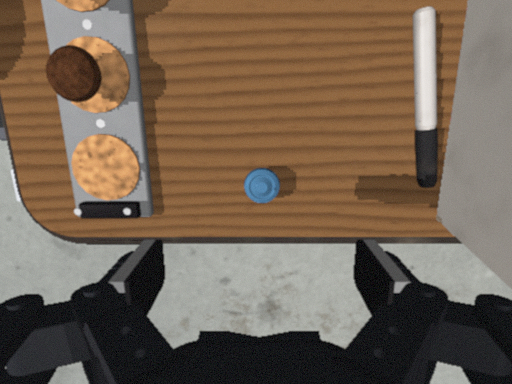

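```bash
python3 - <<'E'
from h import *
for n,u,v,z in[('blue',262,186,.014),('p4',106,167,.013),('dot34',100.5,123.5,.01),('darktop',74,73,.043),('black',111,210,.018)]:
    print(n,px2w('w7',u,v,z).round(4))
E
```

```text
blue [ 0.5664 -0.1462  0.014 ]
p4 [ 0.4377 -0.1301  0.013 ]
dot34 [ 0.4364 -0.0951  0.01  ]
darktop [ 0.4392 -0.0597  0.043 ]
black [ 0.4396 -0.1658  0.018 ]
```

The dark knob stands on pad_3 at (74,73). The blue knob is at (262,186), with pad_4 free at (106,167).

Call:
play_rows:
  newtons: 30
  targets:
    - {"claw":1,"dp":[0,0.1,0.5],"twist":0}
    - {"claw":1,"dp":[0,0,0.9],"twist":0}
    - {"claw":1,"dp":[0,0,1],"twist":0}
    - {"claw":1,"dp":[0,0,1],"twist":0}
    - {"claw":1,"dp":[0,0,0.9],"twist":0}
    - {"claw":0.8,"dp":[0,0,0.5],"twist":0}
    - {"claw":0.7,"dp":[0,0,0.22],"twist":0}
    - {"claw":0.6,"dp":[0,0,0],"twist":0}
    - {"claw":0.5,"dp":[0,0,0],"twist":0}
    - {"claw":0.4,"dp":[0,0,0],"twist":0}
    - {"claw":0.3,"dp":[0,0,0],"twist":0}
    - {"claw":0.2,"dp":[0,0,0],"twist":0}
    - {"claw":0.15,"dp":[0,0,0],"twist":0}
    - {"claw":0.15,"dp":[0,0,0],"twist":0}
    - {"claw":0.15,"dp":[0,0,0],"twist":0}

```text
clock: 22.3
eef_pos: [0.568, -0.1469, 0.0046]
eef_rot: [[0.001, 1.0, 0.002], [1.0, -0.001, -0.001], [-0.001, 0.002, -1.0]]
ft_force: [-0.3, 0.4, 5.0]
opening: 0.0267
grasp_force: 29.5
```

Call:
play_rows:
  targets:
    - {"claw":0.15,"dp":[0,0,-0.3],"twist":0}
    - {"claw":0.15,"dp":[0,0,-0.6],"twist":0}
    - {"claw":0.15,"dp":[0,0,-0.8],"twist":0}
    - {"claw":0.15,"dp":[0,0,-0.7],"twist":0}
    - {"claw":0.15,"dp":[0.1,-0.4,0],"twist":0}
    - {"claw":0.15,"dp":[0.1,-0.8,0],"twist":0}
    - {"claw":0.15,"dp":[0.1,-0.9,0],"twist":0}
    - {"claw":0.15,"dp":[0.1,-0.9,0],"twist":0}
    - {"claw":0.15,"dp":[0.1,-0.9,0],"twist":0}
    - {"claw":0.15,"dp":[0.1,-0.8,0],"twist":0}
    - {"claw":0.15,"dp":[0.04,-0.5,0],"twist":0}
    - {"claw":0.15,"dp":[0,-0.06,0],"twist":0}
    - {"claw":0.15,"dp":[0,0,0],"twist":0}
    - {"claw":0.15,"dp":[0,0,0],"twist":0}
    - {"claw":0.15,"dp":[0,0,0],"twist":0}

```text
clock: 23.8
eef_pos: [0.4369, -0.1308, 0.0636]
eef_rot: [[0.001, 1.0, 0.001], [1.0, -0.001, -0.001], [-0.001, 0.001, -1.0]]
ft_force: [-0.2, 1.3, 0.1]
opening: 0.0265
grasp_force: 29.7
```

```bash
python3 - <<'E'
from h import *
s=snap('wrist','w8'); o=observe(); print(o['eef_pos'],o['opening'],o['ft_force'])
E
```

```text
[ 0.43669963 -0.1307291   0.06355623] 0.02669499919747239 [-0.12157093 -0.2896124  -0.3332862 ]
```

View pics/w8.png

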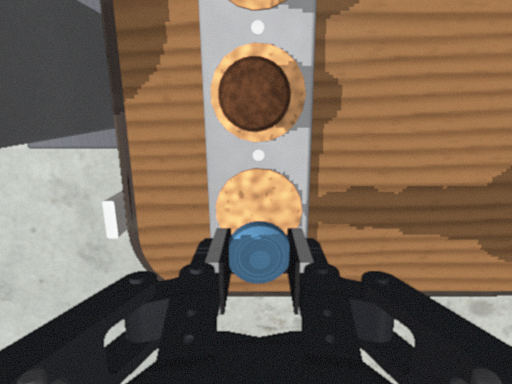

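The dark knob is centred on pad_3, and the blue knob is held level over pad_4. Lowering now.

Call:
play_rows:
  targets:
    - {"claw":0.15,"dp":[0,-0.02,0.5],"twist":0}
    - {"claw":0.15,"dp":[0,0,0.6],"twist":0}
    - {"claw":0.15,"dp":[0,0,0.4],"twist":0}
    - {"claw":0.15,"dp":[0,0,0.2],"twist":0}
    - {"claw":0.15,"dp":[0,0,0.14],"twist":0}
    - {"claw":0.15,"dp":[0,0,0],"twist":0}
    - {"claw":0.15,"dp":[0,0,0],"twist":0}
    - {"claw":0.35,"dp":[0,0,0],"twist":0}
    - {"claw":0.5,"dp":[0,0,0],"twist":0}
    - {"claw":0.8,"dp":[0,0,0],"twist":0}
    - {"claw":1,"dp":[0,0,0],"twist":0}
    - {"claw":1,"dp":[0,0,0],"twist":0}
    - {"claw":1,"dp":[0,0,-0.4],"twist":0}
    - {"claw":1,"dp":[0,0,-0.9],"twist":0}
    - {"claw":1,"dp":[0,0,-1],"twist":0}
    - {"claw":1,"dp":[0,0,-1],"twist":0}
    - {"claw":1,"dp":[0,0,-1],"twist":0}
    - {"claw":1,"dp":[0,0,-1],"twist":0}

```text
clock: 25.65
eef_pos: [0.435, -0.1302, 0.1517]
eef_rot: [[0.001, 1.0, 0.0], [1.0, -0.001, -0.0], [-0.0, 0.0, -1.0]]
ft_force: [0.6, 1.0, 0.2]
opening: 0.0852
grasp_force: 0.0
```

Call:
play_rows:
  targets:
    - {"claw":1,"dp":[0,0.5,-0.5],"twist":0}
    - {"claw":1,"dp":[0,1,-0.5],"twist":0}
    - {"claw":1,"dp":[0,1,0],"twist":0}
    - {"claw":1,"dp":[0,1,0],"twist":0}
    - {"claw":1,"dp":[0,1,0],"twist":0}
    - {"claw":1,"dp":[0,1,0],"twist":0}
    - {"claw":1,"dp":[0,1,0],"twist":0}
    - {"claw":1,"dp":[0,0,0],"twist":0}
    - {"claw":1,"dp":[0,0,0],"twist":0}

```text
clock: 26.55
eef_pos: [0.5971, -0.1303, 0.1751]
eef_rot: [[0.001, 1.0, -0.001], [1.0, -0.001, 0.0], [0.0, -0.001, -1.0]]
ft_force: [0.3, -0.1, 0.3]
opening: 0.0857
grasp_force: 0.0
```

```bash
python3 - <<'E'
from h import *
s=snap('top','top1'); o=observe(); print(o['eef_pos'],o['ft_force'])
a=s['frame'][235:295,200:350]; cv2.imwrite('pics/crop1.png',cv2.resize(a,(800,320),interpolation=cv2.INTER_CUBIC))
b=snap('scene','scene1')['frame'][180:330,130:330]; cv2.imwrite('pics/crop2.png',cv2.resize(b,(800,600),interpolation=cv2.INTER_CUBIC))
E
```

```text
[ 0.59645071 -0.13022197  0.17503685] [-0.71402595 -0.52144279  0.48328841]
```

View pics/crop1.png

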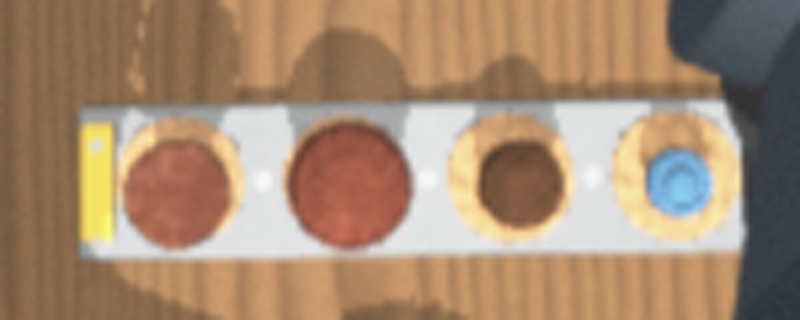

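View pics/crop2.png

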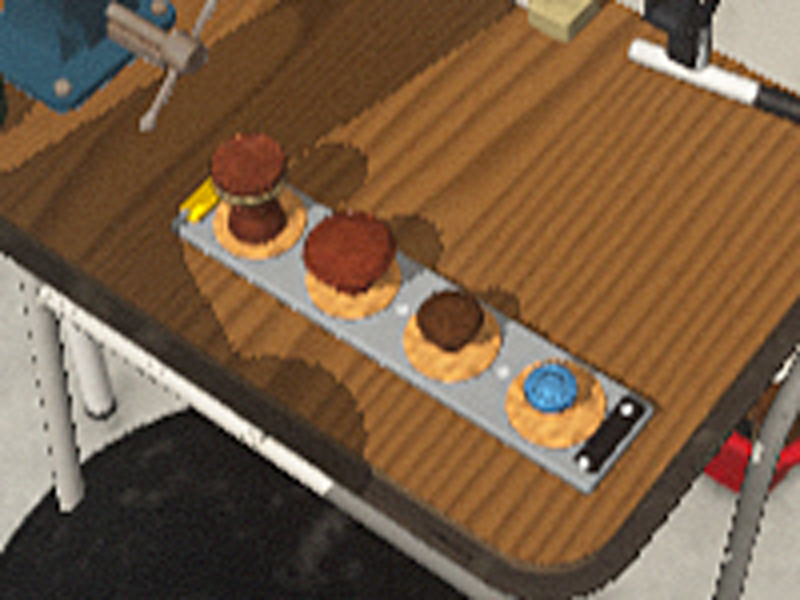

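Both views show all four upright on their pads in the right order. I'll check centring in numbers from the top crop: foot (177,193), red (350,184), dark (521,183), blue (678,182), dots (263,180), (427,179) and (592,178).

```bash
python3 - <<'E'
from h import *
k=800/150
for n,u,v,z in[('foot',177,193,.071),('red',350,184.5,.039),('dark',521,183,.033),('blue',678,182,.026),('d12',263,180,.01),('d23',427,179,.01),('d34',592,178,.01)]:
    print(n,px2w('top1',199.5+(u+.5)/k,234.5+(v+.5)/k,z).round(4))
E
```

```text
foot [0.4332 0.0864 0.071 ]
red [0.4343 0.0144 0.039 ]
dark [ 0.434  -0.0588  0.033 ]
blue [ 0.4335 -0.1273  0.026 ]
d12 [0.4352 0.0511 0.01  ]
d23 [ 0.4349 -0.0207  0.01  ]
d34 [ 0.4347 -0.093   0.01  ]
```

```bash
python3 -c "
from h import *
print(hand_in())"
```

```text
the job is handed in; nothing more can be done
None
```

I placed the foot, red-brown, dark brown and blue knobs upright on pads 1 to 4, tallest by the yellow block, each within about 2 mm of centre. I never moved the pale ball, the robot was clear of everything, and I handed the job in at about 27 s; no verdict came back.

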